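# Roll down a cap strip on a tube block

## Task

The white cap strip along the edge row of the tube block still stands proud: take the hand roller out of its stand and, starting at the pull-tab end, roll it firmly along the strip to the other end until every cap is pressed fully home. Then put the roller back upright in its stand and let go. Only the roller may press on the block or its caps, not the gripper, and leave the other bench things alone.

Things in the scene. Friction and masses are not known exactly. Their poses are not given: they have to be found in the camera images.
- block: Fixed dark metal tube block 80 x 150 x 45 mm high, origin at the centre of its underside, y along its length. Two rows of six tubes: the rear row (own x +18 mm) is already closed by six single round caps, tops 57 mm above the table; the edge row (own x -18 mm) has a joined white cap strip, 14 mm wide, 120 mm long, 3 to 4 mm proud, with a flat pull tab 10 mm wide reaching 25 mm past its +y end.
- strip_start (a point): Middle of the top of the edge strip's first cap (pull-tab end, own y = +50 mm of the block), at the height that the top has when fully seated (57 mm above the table; 61 mm when fully proud). Axes as the block's. Fixed to the block.
- strip_end (a point): The same for the last cap of the edge strip (own y = -50 mm of the block): the strip runs straight from strip_start to strip_end, 100 mm between these centres, plus 10 mm at each end.
- stand: Fixed steel stand for the roller: an open-topped well, outside 54 (own x) x 64 (own y) mm, inside 42 x 52 mm; its two end walls (own -y and +y) rise to 60 mm above the table, its two side walls (own -x and +x) to 30 mm; foot plate 78 x 88 mm. Origin at the centre of its underside, z up. The roller hangs with its guard plate on the two end walls, wheel inside the well.
- roller: Loose hand roller, 0.3 to 0.45 kg, upright in the stand, axes parallel to the stand's; origin on the axle, z up the handle. Wheel 40 mm across, 24 wide, axle along x: it rolls along y. Guard plate 60 (x) x 72 (y) mm, underside 28 mm, top 36 mm above the axle. Handle 20 (x) x 26 (y) mm, 36 to 106 mm above the axle. In the stand the axle is 32 mm above the table.
- wheel (a joint): Turn of the roller's wheel about its axle, rad; free to turn without limit, 0 at the start; 20 mm of rolling per rad.
- cap1 (a joint): How far cap 1 of the edge strip (counted from the pull-tab end, 20 mm pitch) is pressed down, m: 0 to 0.001 at the start, 0.004 fully seated. Each cap slides down by itself against a stiff fit of about 8 N (the roller's own weight is not enough) and stays where it is pressed.
- cap2 (a joint): How far cap 2 of the edge strip (counted from the pull-tab end, 20 mm pitch) is pressed down, m: 0 to 0.001 at the start, 0.004 fully seated. Behaves as cap 1.
- cap3 (a joint): How far cap 3 of the edge strip (counted from the pull-tab end, 20 mm pitch) is pressed down, m: 0 to 0.001 at the start, 0.004 fully seated. Behaves as cap 1.
- cap4 (a joint): How far cap 4 of the edge strip (counted from the pull-tab end, 20 mm pitch) is pressed down, m: 0 to 0.001 at the start, 0.004 fully seated. Behaves as cap 1.
- cap5 (a joint): How far cap 5 of the edge strip (counted from the pull-tab end, 20 mm pitch) is pressed down, m: 0 to 0.001 at the start, 0.004 fully seated. Behaves as cap 1.
- cap6 (a joint): How far cap 6 of the edge strip (counted from the pull-tab end, 20 mm pitch) is pressed down, m: 0 to 0.001 at the start, 0.004 fully seated. Behaves as cap 1.
- dropper: Bystander: amber dropper bottle, 28 mm across, 70 mm high, origin at the centre of its underside.
- beaker: Bystander: glass beaker, 64 mm across, 85 mm high, origin at the centre of its underside.
- spray: Bystander: green bottle, 56 mm across, 165 mm high, origin at the centre of its underside.
- tipbox: Bystander: grey pipette-tip box 75 x 110 x 54 mm, origin at the centre of its underside.
Not all that is in view belongs to the job. Leave any pink or purple look-alike of the block alone.

How it is judged:
By the outcome, as a careful person would: the job done as asked, in the order asked, and still so for the second after the job is handed in, with the robot touching nothing.
It also fails if it takes over 64 s, if anything falls off the work surface, if the arm or the gripper's body presses on something with over 40 N, if the wrist force passes 120 N, or if a joint passes its speed limit or range.

## Robot

A 6-joint arm with a two-finger parallel gripper is mounted at the origin on the work surface. World frame = base frame: x ahead of the robot, y to its left, z up, the work surface at z = 0. Lengths are in m, angles in rad, forces in N, time in s.
With the tool pointing down it reaches from about 0.3 to 0.75 m from the base axis. Payload 8.5 kg.
Tool frame: the origin (TCP) lies midway between the tips of the shut fingers; the grasp point (between the pads) lies 19 mm behind it (bot.pinch_z is the distance from the TCP to the grasp point, in m); z points along the fingers, y is the direction in which the jaws open and shut (so a half turn about z gives the same grasp; the last joint's range is limited). The gripper opens to 88 mm and grips with 3 to 60 N. Pads are 18 mm wide; open, the fingers measure 123 mm over their backs; the gripper's body (75 mm by 187 mm) begins 45 mm behind the grasp point.
Start: joints at [-1.318, 0.381, 1.297, -0, 1.464, -0.215], TCP at [0.248, -0.491, 0.239] pointing down, gripper open.
Joint ranges: [-3.11, 3.11], [-0.89, 2.33], [0.22, 2.48], [-1.42, 4.56], [0.17, 2.85], [-2.88, 2.88]. Speed limits (rad/s): [2.39, 2.39, 3.14, 3.14, 3.14, 3.14].

## Interface

Orientations are given as [roll, pitch, yaw] about the fixed x, y, z axes, in that order (R = Rz(yaw) Ry(pitch) Rx(roll)).
In Python, from station import status, camera, camera_params, bot gives the robot as it stands.
- The arm moves only by the tool move_arm, never from a script. Its argument "series" is a list of rows, each an object with "linear": the shift along the tool's x, y, z scaled (see below), a list of three; "rot": the turn, a rotation vector about the tool's x, y, z scaled (see below), a list of three; "jaw": the opening, from 0 (shut) to 1 (fully open). In form: [{"linear": [tx, ty, tz], "rot": [ax, ay, az], "jaw": jaw}, ...]. A call has exactly 10 rows; each row shifts and turns the commanded pose from where the row before left it, along the tool's axes as they then stand; what a row does not reach is not made up. The controller multiplies each number of a shift by 5 cm and each number of a turn by 5 degrees. A row lasts 1/8 s, in which the tool goes at most 62.5 mm and 10.7 degrees, less where a joint would pass 70% of its speed; a pose out of reach is approached as far as the arm can. A call with a number of a shift or a turn outside -1 to 1 is refused whole. A call with a gripper value outside its range is refused whole. The fingers move at their own pace and stop on an object; the grip force is fixed at half the most. Time passes only in rows, so rows that do not move let the fingers close, or fill a call up. It gives the time, the measured TCP pose, the force and the opening at its end, in the units of the state.
- status.sense(): the state, without advancing time (a new reading comes with each control period).
- camera(name): name is "scene" or "top" or "wrist"; returns the picture (400x640x3 uint8, red, green, blue); there is no depth.
- camera_params(name): a dict with "K" (3x3 intrinsics, pixels), "dist_coeffs" ([k1, k2, p1, p2, k3] as OpenCV has them; the pictures are not rectified), "R" (3x3) and "t" (3): a world point X has camera coordinates R X + t. Camera axes: x right, y down, z forward; pixel columns grow to the right and rows downward; lengths in m; the calibration is good to about 2 mm. A picture is of the moment at which its call begins: read the wrist's pose just before it. camera_params takes no time and is no camera call; for the wrist camera it gives the pose at the moment of the call.
- bot.close_job(): hands the job in, once; it reports no verdict.
The state is a dict: "t": time; "joints": joint angles; "dq": joint speeds; "joint_efforts": joint torques, N m; "tcp_pos": TCP position; "tcp_rot": TCP orientation; "contact_force": force on the tool from outside, world axes, zero at the start; "moment": the same for the moment, N m; "opening": opening from 0.0 (shut) to 1.0 (fully open).
Only numpy, scipy, OpenCV 4.12 (cv2) and the standard library are available. Lean on these libraries where they do the work, as an engineer would, in place of code of your own. Each camera call takes 0.05 s, during which the arm holds its last target. There are 200 camera calls.

## Working session

There is one attempt and no reset: what is moved stays moved. The work goes in short steps, Python scripts to look and compute and a tool call to move; the robot and the scene stay as the last step left them, time stands still between calls to the robot, and variables do not carry over. Pictures are saved under pics/ and viewed, about 8 in all and at most 12, crops included, and the job is handed in when it is done.

Besides the shell and the picture viewer there is one more tool, called after "Request:" as name(argument=value, ...) on one line, values as JSON. move_arm: Moves the arm, as the interface text tells. Shifts and turns lie within -1 to 1; 1 stands for 5 cm of shift or 5 degrees of turn. Its arguments: {"type":"object","properties":{"series":{"type":"array","items":{"type":"object","properties":{"linear":{"type":"array","items":{"type":"number"}},"rot":{"type":"array","items":{"type":"number"}},"jaw":{"type":"number"}}}}},"required":["series"]}

```bash
mkdir -p pics; ls; cat > h.py <<'E'
import numpy as np, cv2, json
from station import status, camera, camera_params, bot
def snap(name,cam,crop=None,s=1):
    p=camera_params(cam); im=camera(cam)
    np.savez('pics/'+name+'.npz',im=im,**{k:np.array(v) for k,v in p.items()})
    out=cv2.cvtColor(im,cv2.COLOR_RGB2BGR); cv2.imwrite('pics/'+name+'.png',out)
def crop(name,src,x0,y0,x1,y1,s):
    im=cv2.imread('pics/'+src+'.png')[y0:y1,x0:x1]
    cv2.imwrite('pics/'+name+'.png',cv2.resize(im,None,fx=s,fy=s,interpolation=cv2.INTER_CUBIC))
def load(n): return np.load('pics/'+n+'.npz')
def ray(n,uv,z):
    d=load(n); u=cv2.undistortPoints(np.array(uv,float).reshape(-1,1,2),d['K'],d['dist_coeffs']).reshape(-1,2)
    R,t=d['R'],d['t']; c=-R.T@t; v=np.c_[u,np.ones(len(u))]@R
    return c+v*((np.broadcast_to(z,len(u))-c[2])/v[:,2])[:,None]
def proj(n,X):
    d=load(n); return cv2.projectPoints(np.array(X,float).reshape(-1,1,3),cv2.Rodrigues(d['R'])[0],d['t'],d['K'],d['dist_coeffs'])[0].reshape(-1,2)
E
python3 - <<'E'
from h import *
snap('top0','top');snap('sc0','scene')
s=status.sense();print(s)
for c in('top','scene'):
    d=load({'top':'top0','scene':'sc0'}[c]);print(-d['R'].T@d['t'],d['K'][0,0])
E
```

```text
pics
{'t': 0.1, 'joints': array([-1.31830612e+00,  3.81156312e-01,  1.29816431e+00, -1.79873842e-05,
        1.46363098e+00, -2.15290813e-01]), 'dq': array([-0.00112442, -0.0002399 , -0.0017302 , -0.00031187, -0.00106225,
        0.00096411]), 'joint_efforts': array([ 3.47503032e-03, -4.38650215e+01, -2.24909896e+01,  7.14563811e-02,
        3.41944769e-02, -5.91662160e-05]), 'tcp_pos': array([ 0.2479309 , -0.49065839,  0.23819162]), 'tcp_rot': array([-3.14026127e+00, -2.72843601e-04,  4.67782775e-01]), 'contact_force': array([ 0.35139467, -0.54385415,  0.63607892]), 'moment': array([ 0.01713286,  0.01505143, -0.02419048]), 'opening': 0.9987780163819094}
[0.50147471 0.00186634 0.96666857] 362.96567971580527
[1.12008922 0.14909445 0.73685245] 392.4116884192564
```

View pics/top0.png

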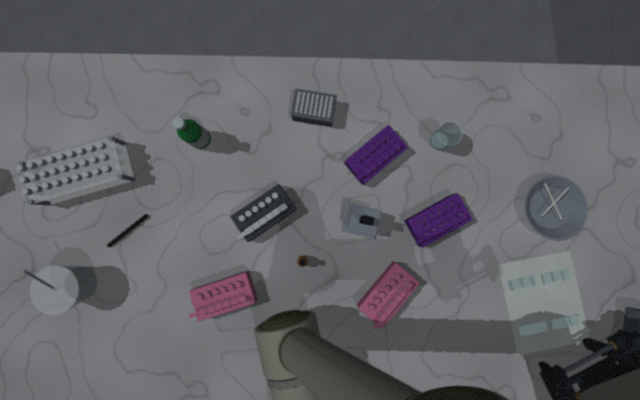

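View pics/sc0.png

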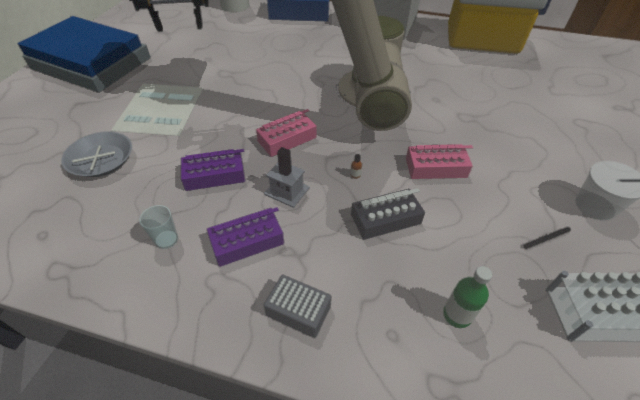

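Candidates in the top view: dark block (263,212); pink look-alikes (222,296) and (388,293); purple ones (377,155) and (438,219). The dark metal one with a white strip fits the description. The only stand with a roller is at (362,220). I'll check both in one close crop.

```bash
python3 - <<'E'
from h import *
crop('c1','top0',220,165,420,255,4)
E
```

```text
(no output)
```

View pics/c1.png

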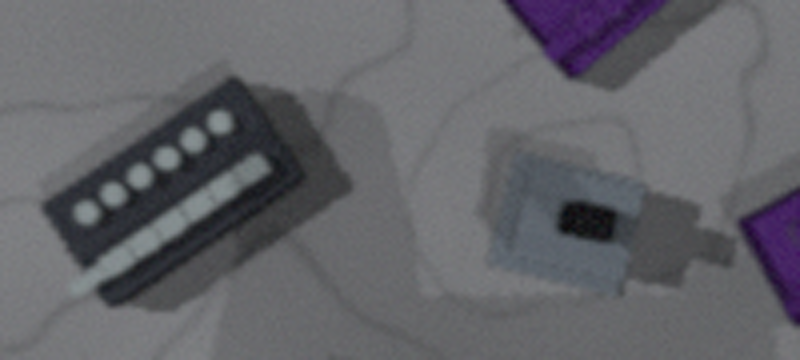

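```bash
python3 - <<'E'
from h import *
f=lambda p:[(220+(x+.5)/4-.5,165+(y+.5)/4-.5) for x,y in p]
a=ray('top0',f([(87,212),(113,195),(140,176),(167,158),(194,140),(220,122)]),.057);print(a[[0,-1]],np.linalg.norm(a[0]-a[-1]))
b=ray('top0',f([(80,288),(262,162)]),.06);print(b)
h=ray('top0',f([(588,222)]),.138);print(h)
print(ray('top0',f([(515,152),(648,188),(625,295),(490,262)]),.068))
s=status.sense()['tcp_rot'];print(s, camera_params('wrist'))
d=camera_params('wrist');print(-d['R'].T@d['t'])
E
```

```text
[[0.50918749 0.19119959 0.057     ]
 [0.56695541 0.10968943 0.057     ]] 0.09990515195318812
[[0.46207439 0.19338289 0.06      ]
 [0.54215681 0.08248419 0.06      ]]
[[ 0.50758151 -0.11096873  0.138     ]]
[[ 0.55067103 -0.07483857  0.068     ]
 [ 0.52973249 -0.15760656  0.068     ]
 [ 0.46357233 -0.14367663  0.068     ]
 [ 0.48249279 -0.06015144  0.068     ]]
[-3.14026127e+00 -2.72843601e-04  4.67782775e-01] {'K': array([[317.44486944,   0.        , 315.34541626],
       [  0.        , 317.44486944, 202.17347557],
       [  0.        ,   0.        ,   1.        ]]), 'dist_coeffs': array([-0.05719572,  0.        ,  0.        ,  0.        ,  0.        ]), 'R': array([[ 4.50246999e-01, -8.92904041e-01,  1.17179873e-04],
       [-8.51580583e-01, -4.29370170e-01,  3.00752004e-01],
       [-2.68492366e-01, -1.35512475e-01, -9.53702374e-01]]), 't': array([-0.55036596, -0.04005041,  0.38992376])}
[ 0.31838602 -0.45578091  0.38398095]
```

```bash
cat >> h.py <<'E'
from scipy.spatial.transform import Rotation as Ro
def plan(P,yaw_deg,n=10):
    "rows from measured pose to P with tool pointing down at yaw; shift along axes at row start, then turn"
    s=status.sense(); p0=s['tcp_pos']; R0=Ro.from_euler('xyz',s['tcp_rot']); R1=Ro.from_euler('ZX',[yaw_deg,180],degrees=True)
    w=(R0.inv()*R1).as_rotvec()/n; R=R0; d=(np.array(P)-p0)/n
    for i in range(n):
        print(np.round(R.inv().apply(d)/.05,3), np.round(np.degrees(w)/5,3)); R=R*Ro.from_rotvec(w)
    print('at',np.round(p0,4),np.round(np.degrees(s['tcp_rot']),2),'F',np.round(s['contact_force'],1),'op',round(s['opening'],3),'t',round(s['t'],2))
E
python3 - <<'E'
from h import *
plan([.49,.0,.25],-14.2)
E
```

```text
[ 0.875 -0.658 -0.023] [-0.002  0.     0.82 ]
[ 0.825 -0.718 -0.023] [-0.002  0.     0.82 ]
[ 0.772 -0.776 -0.023] [-0.002  0.     0.82 ]
[ 0.714 -0.829 -0.023] [-0.002  0.     0.82 ]
[ 0.653 -0.878 -0.023] [-0.002  0.     0.82 ]
[ 0.589 -0.922 -0.023] [-0.002  0.     0.82 ]
[ 0.521 -0.962 -0.023] [-0.002  0.     0.82 ]
[ 0.451 -0.997 -0.023] [-0.002  0.     0.82 ]
[ 0.379 -1.027 -0.023] [-0.002  0.     0.82 ]
[ 0.305 -1.051 -0.023] [-0.002  0.     0.82 ]
at [ 0.2479 -0.4907  0.2382] [-1.7992e+02 -2.0000e-02  2.6800e+01] F [ 0.4 -0.5  0.6] op 0.999 t 0.1
```

Request:
move_arm(series=[{"linear": [0.87, -0.66, -0.02], "rot": [0, 0, 0.82], "jaw": 1}, {"linear": [0.82, -0.72, -0.02], "rot": [0, 0, 0.82], "jaw": 1}, {"linear": [0.77, -0.78, -0.02], "rot": [0, 0, 0.82], "jaw": 1}, {"linear": [0.71, -0.83, -0.02], "rot": [0, 0, 0.82], "jaw": 1}, {"linear": [0.65, -0.88, -0.02], "rot": [0, 0, 0.82], "jaw": 1}, {"linear": [0.59, -0.92, -0.02], "rot": [0, 0, 0.82], "jaw": 1}, {"linear": [0.52, -0.96, -0.02], "rot": [0, 0, 0.82], "jaw": 1}, {"linear": [0.45, -1, -0.02], "rot": [0, 0, 0.82], "jaw": 1}, {"linear": [0.38, -1, -0.02], "rot": [0, 0, 0.82], "jaw": 1}, {"linear": [0.3, -1, -0.02], "rot": [0, 0, 0.82], "jaw": 1}])

```text
t: 1.35
tcp_pos: [0.4886, -0.0021, 0.2486]
tcp_rot: [3.142, 0.0, -0.25]
contact_force: [0.1, -1.2, -0.0]
opening: 0.997
```

```bash
python3 - <<'E'
from h import *
import time
s=status.sense();print(s['tcp_pos'],np.degrees(s['tcp_rot']),s['dq'])
snap('w1','wrist');snap('w1','wrist')
s=status.sense();print(s['tcp_pos'],np.degrees(s['tcp_rot']),s['dq'])
E
```

```text
[ 0.4885726  -0.00205125  0.24862564] [ 1.79995303e+02  1.90884873e-02 -1.43213175e+01] [ 8.83223078e-01  2.98752379e-01 -4.39433388e-01 -1.33659167e-03
  1.36082020e-01  1.44900496e+00]
[ 4.89075375e-01 -2.32779422e-04  2.48398365e-01] [-1.79947938e+02  2.51079496e-02 -1.39974138e+01] [-0.08347848 -0.02002763  0.04232322 -0.0272637  -0.00613436 -0.12813551]
```

View pics/w1.png

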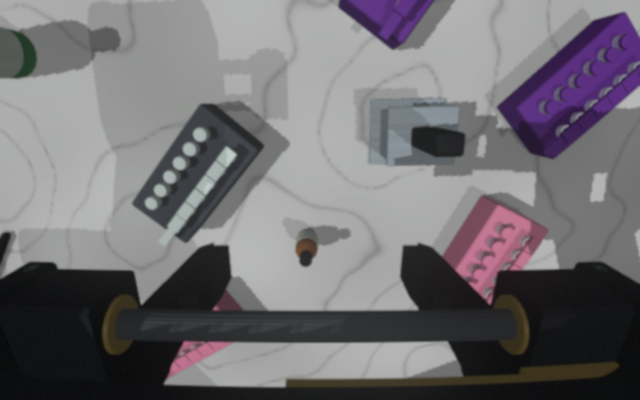

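The wrist view shows our block at (198,172), with the tab at (165,240) and the strip end at (232,152). The stand and roller are at (415,132), the dropper at (306,245). I'll take a settled picture and enlarged crops.

```bash
python3 - <<'E'
from h import *
snap('w2','wrist');snap('w2','wrist')
crop('a','w2',120,90,280,250,5); crop('b','w2',355,85,475,175,5)
a=cv2.imread('pics/a.png')[:600]; b=cv2.imread('pics/b.png')
a=cv2.imread('pics/a.png'); cv2.imwrite('pics/a2.png',cv2.resize(a,(600,600)))
E
```

```text
(no output)
```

View pics/a2.png

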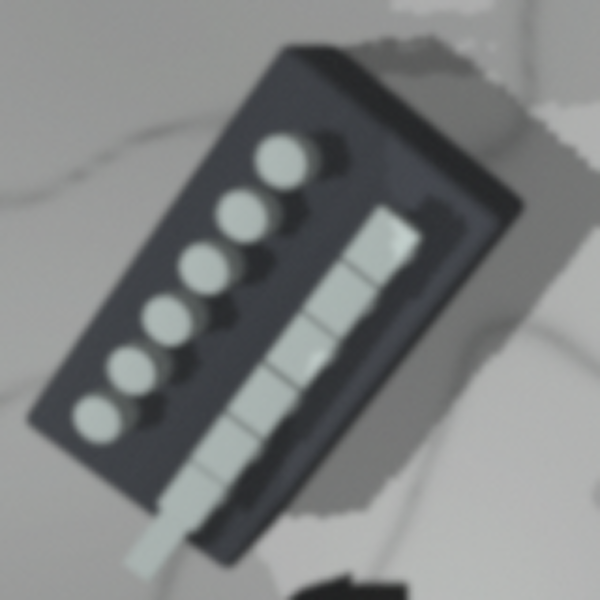

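View pics/b.png

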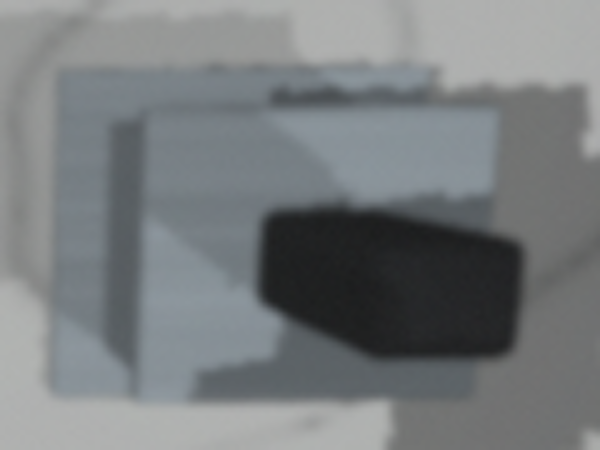

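```bash
cat > fit.py <<'E'
from h import *
from scipy.optimize import least_squares
def fit(obs,x0):
    def W(q,L): return np.c_[L[:,:2]@np.array([[np.cos(q[2]),np.sin(q[2])],[-np.sin(q[2]),np.cos(q[2])]])+q[:2],L[:,2]]
    fun=lambda q:np.concatenate([((proj(n,W(q,np.array(L,float)))-np.array(px))*w).ravel() for n,L,px,w in obs])
    r=least_squares(fun,x0); print(np.round(r.x[:2],4),round(np.degrees(r.x[2]),2),'max px',abs(r.fun).max().round(2)); return r.x,W
E
python3 - <<'E'
from fit import *
A=lambda p,s,o:[(o[0]+(x+.5)/s-.5,o[1]+(y+.5)/s-.5) for x,y in p]
capL=[(.018,-.05+.02*i,.057) for i in range(6)]
wc=A([(281,161),(242,215),(204,268),(168,320),(132,370),(98,419)],3.75,(120,90))
st=A([(383,205),(421,238)],3.75,(120,90)); stL=[(-.011,-.06,.0605),(-.025,-.06,.0605)]
tc=A([(220,122),(194,140),(167,158),(140,176),(113,195),(87,212)],4,(220,165))
x0=[.51,.14,.6]
fit([('w2',capL,wc,1)],x0);fit([('top0',capL,tc,1)],x0)
q,W=fit([('w2',capL+stL,wc+st,1)],x0)
print(W(q,np.array([(-.018,.05,.057),(-.018,-.05,.057)])))
g=A([(142,107),(499,108),(137,402),(474,400)],5,(355,85)); gL=[(.03,.036,.068),(.03,-.036,.068),(-.03,.036,.068),(-.03,-.036,.068)]
h=A([(522,245),(512,355),(375,355)],5,(355,85)); hL=[(.01,-.013,.138),(-.01,-.013,.138),(-.01,.013,.138)]
r0=[.507,-.11,-.25]
fit([('w2',gL,g,1)],r0);fit([('w2',hL,h,1)],r0);q,W=fit([('w2',gL+hL,g+h,1)],r0)
print(np.round(proj('w2',W(q,np.array(gL+hL)))-np.array(g+h),1))
tg=A([(588,222)],4,(220,165));print('top handle',ray('top0',tg,.138))
s=status.sense();print(s['tcp_pos'],np.degrees(s['tcp_rot']))
E
```

```text
[0.5235 0.139 ] 35.51 max px 0.21
[0.5232 0.1401] 35.34 max px 0.2
[0.5233 0.1392] 35.05 max px 0.51
[[0.47982422 0.16979442 0.057     ]
 [0.53724666 0.08792462 0.057     ]]
[ 0.5083 -0.1145] -12.86 max px 0.84
[ 0.5089 -0.1144] -13.22 max px 2.79
[ 0.5086 -0.1144] -12.88 max px 2.58
[[ 0.3 -0.2]
 [ 0.4 -1.1]
 [-1.   0.5]
 [-0.3 -0.2]
 [ 1.8 -1.6]
 [ 1.2  1.1]
 [-2.6  1.6]]
top handle [[ 0.50758151 -0.11096873  0.138     ]]
[ 0.48800549 -0.00331397  0.24834254] [ 1.79983143e+02  5.71571733e-02 -1.40600573e+01]
```

```bash
python3 - <<'E'
from h import *
plan([.5085,-.1138,.165],-12.9,5)
E
```

```text
[0.187 0.409 0.333] [ 0.001  0.002 -0.046]
[0.185 0.409 0.333] [ 0.001  0.002 -0.046]
[0.184 0.41  0.333] [ 0.001  0.002 -0.046]
[0.182 0.411 0.333] [ 0.001  0.002 -0.046]
[0.18  0.412 0.333] [ 0.001  0.002 -0.046]
at [ 0.488  -0.0033  0.2483] [ 1.7998e+02  6.0000e-02 -1.4060e+01] F [ 0.2 -0.5  0.1] op 1.002 t 1.55
```

Request:
move_arm(series=[{"linear": [0.185, 0.41, 0.333], "rot": [0, 0, -0.046], "jaw": 1}, {"linear": [0.185, 0.41, 0.333], "rot": [0, 0, -0.046], "jaw": 1}, {"linear": [0.184, 0.41, 0.333], "rot": [0, 0, -0.046], "jaw": 1}, {"linear": [0.182, 0.41, 0.333], "rot": [0, 0, -0.046], "jaw": 1}, {"linear": [0.18, 0.41, 0.333], "rot": [0, 0, -0.046], "jaw": 1}, {"linear": [0, 0, 0], "rot": [0, 0, 0], "jaw": 0.7}, {"linear": [0, 0, 0], "rot": [0, 0, 0], "jaw": 0.7}, {"linear": [0, 0, 0], "rot": [0, 0, 0], "jaw": 0.7}, {"linear": [0, 0, 0], "rot": [0, 0, 0], "jaw": 0.7}, {"linear": [0, 0, 0], "rot": [0, 0, 0], "jaw": 0.7}])

```text
t: 2.8
tcp_pos: [0.5083, -0.114, 0.1657]
tcp_rot: [3.142, -0.0, -0.227]
contact_force: [-0.3, -0.2, -0.0]
opening: 0.7
```

```bash
python3 - <<'E'
from h import *
snap('w3','wrist')
s=status.sense();p=s['tcp_pos'];R=Ro.from_euler('xyz',s['tcp_rot']).as_matrix()
print(proj('w3',[p,p+R[:,1]*.03,p-R[:,1]*.03]))
plan([.5085,-.1138,.079],-12.9,8)
E
```

```text
[[315.58908514 263.20019252]
 [373.86447489 262.99512678]
 [257.27863866 263.16747553]]
[ 0.    -0.001  0.217] [ 0.    -0.    -0.003]
[ 0.    -0.001  0.217] [ 0.    -0.    -0.003]
[ 0.    -0.001  0.217] [ 0.    -0.    -0.003]
[ 0.    -0.001  0.217] [ 0.    -0.    -0.003]
[ 0.    -0.001  0.217] [ 0.    -0.    -0.003]
[ 0.    -0.001  0.217] [ 0.    -0.    -0.003]
[ 0.    -0.001  0.217] [ 0.    -0.    -0.003]
[ 0.    -0.001  0.217] [ 0.    -0.    -0.003]
at [ 0.5083 -0.1141  0.1657] [ 1.800e+02 -2.000e-02 -1.302e+01] F [-0.3  0.3 -0.2] op 0.696 t 2.85
```

View pics/w3.png

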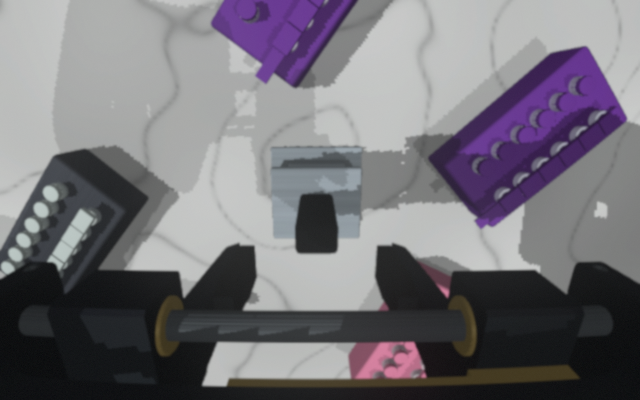

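The handle sits centred between the fingers (316, 222–250) and the plate edges are parallel to the image axes. Descend and grip.

Request:
move_arm(series=[{"linear": [0, 0, 0.29], "rot": [0, 0, 0], "jaw": 0.7}, {"linear": [0, 0, 0.29], "rot": [0, 0, 0], "jaw": 0.7}, {"linear": [0, 0, 0.29], "rot": [0, 0, 0], "jaw": 0.7}, {"linear": [0, 0, 0.29], "rot": [0, 0, 0], "jaw": 0.7}, {"linear": [0, 0, 0.29], "rot": [0, 0, 0], "jaw": 0.7}, {"linear": [0, 0, 0.28], "rot": [0, 0, 0], "jaw": 0.7}, {"linear": [0, 0, 0], "rot": [0, 0, 0], "jaw": 0.7}, {"linear": [0, 0, 0], "rot": [0, 0, 0], "jaw": 0.4}, {"linear": [0, 0, 0], "rot": [0, 0, 0], "jaw": 0}, {"linear": [0, 0, 0], "rot": [0, 0, 0], "jaw": 0}])

```text
t: 4.1
tcp_pos: [0.5084, -0.1144, 0.0794]
tcp_rot: [3.141, -0.001, -0.228]
contact_force: [0.8, -0.7, -0.1]
opening: 0.384
```

Request:
move_arm(series=[{"linear": [0, 0, 0], "rot": [0, 0, 0], "jaw": 0}, {"linear": [0, 0, 0], "rot": [0, 0, 0], "jaw": 0}, {"linear": [0, 0, -0.2], "rot": [0, 0, 0], "jaw": 0}, {"linear": [0, 0, -0.3], "rot": [0, 0, 0], "jaw": 0}, {"linear": [0, 0, -0.4], "rot": [0, 0, 0], "jaw": 0}, {"linear": [0, 0, -0.4], "rot": [0, 0, 0], "jaw": 0}, {"linear": [0, 0, -0.4], "rot": [0, 0, 0], "jaw": 0}, {"linear": [0, 0, -0.4], "rot": [0, 0, 0], "jaw": 0}, {"linear": [0, 0, 0], "rot": [0, 0, 0], "jaw": 0}, {"linear": [0, 0, 0], "rot": [0, 0, 0], "jaw": 0}])

```text
t: 5.35
tcp_pos: [0.5078, -0.1141, 0.1832]
tcp_rot: [-3.141, 0.001, -0.228]
contact_force: [-1.1, 0.7, -3.4]
opening: 0.289
```

```bash
python3 - <<'E'
from h import *
snap('w4','wrist');snap('s4','scene')
crop('s4c','s4',230,100,450,260,3)
# start point: TCP-axle offset 46+... target 12mm before strip_start over tab side
c=np.array([.5234,.1395]);y=np.array([-np.sin(np.radians(35.3)),np.cos(np.radians(35.3))]);x=np.array([y[1],-y[0]])
for yy in(.075,.06,.05,-.05,-.06): print(yy,np.round(c-.018*x+yy*y,4))
plan([*(c-.018*x+.062*y),.18],35.3)
E
```

```text
0.075 [0.4654 0.1903]
0.06 [0.474  0.1781]
0.05 [0.4798 0.1699]
-0.05 [0.5376 0.0883]
-0.06 [0.5434 0.0801]
[-0.201 -0.557  0.007] [-0.001  0.002 -0.967]
[-0.153 -0.572  0.007] [-0.001  0.002 -0.967]
[-0.104 -0.583  0.007] [-0.001  0.002 -0.967]
[-0.055 -0.589  0.007] [-0.001  0.002 -0.967]
[-0.005 -0.592  0.006] [-0.001  0.002 -0.967]
[ 0.045 -0.59   0.006] [-0.001  0.002 -0.967]
[ 0.094 -0.584  0.006] [-0.001  0.002 -0.967]
[ 0.143 -0.574  0.006] [-0.001  0.002 -0.967]
[ 0.191 -0.56   0.006] [-0.001  0.002 -0.967]
[ 0.238 -0.542  0.006] [-0.001  0.002 -0.967]
at [ 0.5079 -0.1141  0.1831] [-1.7998e+02  1.0000e-01 -1.3050e+01] F [ 0.2  0.1 -3.8] op 0.293 t 5.45
```

View pics/s4c.png

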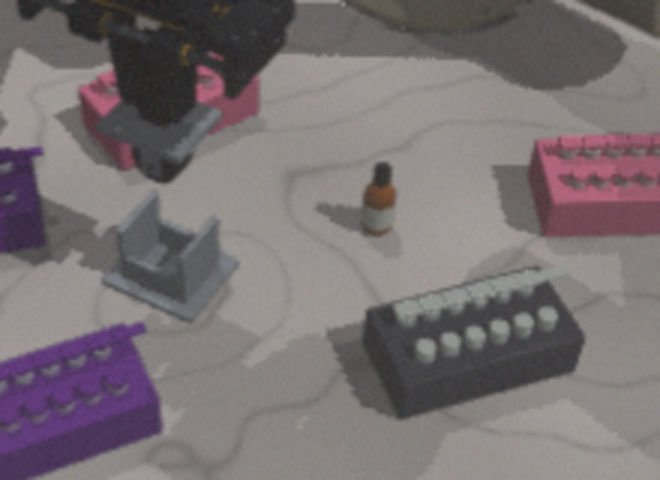

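The roller is lifted level and the stand is empty. Carry it to above the tab end of the strip.

Request:
move_arm(series=[{"linear": [-0.2, -0.557, 0], "rot": [0, 0, -0.967], "jaw": 0}, {"linear": [-0.153, -0.572, 0], "rot": [0, 0, -0.967], "jaw": 0}, {"linear": [-0.104, -0.583, 0], "rot": [0, 0, -0.967], "jaw": 0}, {"linear": [-0.055, -0.589, 0], "rot": [0, 0, -0.967], "jaw": 0}, {"linear": [-0.005, -0.592, 0], "rot": [0, 0, -0.967], "jaw": 0}, {"linear": [0.045, -0.59, 0], "rot": [0, 0, -0.967], "jaw": 0}, {"linear": [0.094, -0.584, 0], "rot": [0, 0, -0.967], "jaw": 0}, {"linear": [0.143, -0.574, 0], "rot": [0, 0, -0.967], "jaw": 0}, {"linear": [0.19, -0.56, 0], "rot": [0, 0, -0.967], "jaw": 0}, {"linear": [0.238, -0.542, 0], "rot": [0, 0, -0.967], "jaw": 0}])

```text
t: 6.7
tcp_pos: [0.4729, 0.1804, 0.1833]
tcp_rot: [-3.141, 0.001, 0.619]
contact_force: [0.0, 0.5, -4.1]
opening: 0.293
```

```bash
python3 - <<'E'
from h import *
snap('w5','wrist');snap('w5','wrist');
crop('w5c','w5',190,80,450,275,3)
snap('t5','top')
c=np.array([.5234,.1395]);y=np.array([-np.sin(np.radians(35.3)),np.cos(np.radians(35.3))]);x=np.array([y[1],-y[0]])
plan([*(c-.018*x+.056*y),.135],35.3,8)
E
```

```text
[-0.001  0.016  0.121] [-0.001  0.002  0.002]
[-0.001  0.016  0.121] [-0.001  0.002  0.002]
[-0.001  0.016  0.121] [-0.001  0.002  0.002]
[-0.001  0.016  0.121] [-0.001  0.002  0.002]
[-0.001  0.016  0.121] [-0.001  0.002  0.002]
[-0.001  0.016  0.121] [-0.001  0.002  0.002]
[-0.001  0.016  0.121] [-0.001  0.002  0.002]
[-0.001  0.016  0.121] [-0.001  0.002  0.002]
at [0.4728 0.1803 0.1834] [-1.7997e+02  7.0000e-02  3.5390e+01] F [ 0.4 -0.3 -2.9] op 0.299 t 6.85
```

View pics/w5c.png

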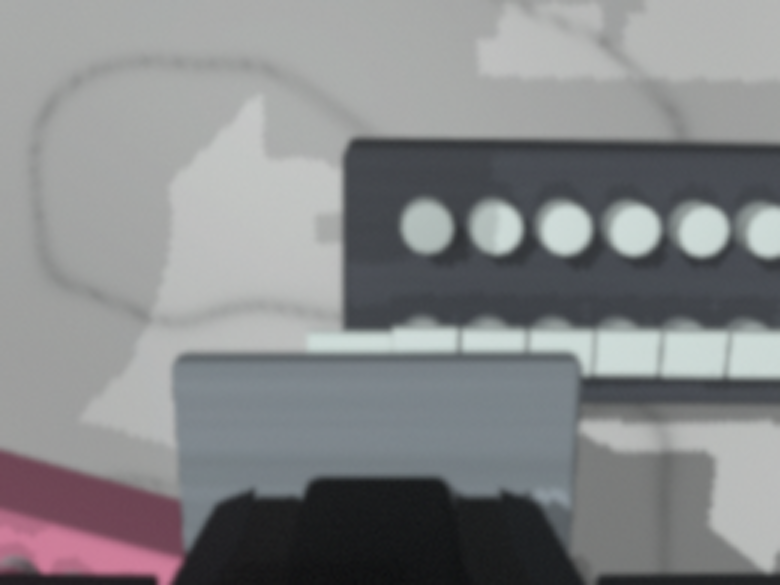

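```bash
python3 - <<'E'
from fit import *
A=lambda p:[(190+(x+.5)/3-.5,80+(y+.5)/3-.5) for x,y in p]
L=[(.018,.05-.02*i,.057) for i in range(5)]; P=A([(427,226),(495,227),(564,229),(632,229),(699,230)])
q,W=fit([('w5',L,P,1)],[.523,.139,.616])
# strip edges after cap3|cap4 seam (own y=-0): seam crop x=594 is cap3|4? rear cap4 at 632
print(ray('w5',A([(594,330),(594,376),(661,330),(661,378)]),.0605))
print(W(q,np.array([(-.011,0,.0605),(-.025,0,.0605),(-.011,-.02,.0605),(-.025,-.02,.0605)])))
s=status.sense();print(s['tcp_pos'])
pc=ray('w5',A([(178,356),(578,356)]),s['tcp_pos'][2]-.0114);print(pc,pc.mean(0))
t=np.radians(35.3);print('expected plate edge mid',s['tcp_pos'][:2]+.03*np.array([np.cos(t),np.sin(t)]))
E
```

```text
[0.5229 0.1408] 35.03 max px 0.81
[[0.51389929 0.13409395 0.0605    ]
 [0.50295852 0.12503151 0.0605    ]
 [0.52548186 0.1180359  0.0605    ]
 [0.5142193  0.1082962  0.0605    ]]
[[0.51392864 0.13444638 0.0605    ]
 [0.50246404 0.12641127 0.0605    ]
 [0.52540737 0.11806839 0.0605    ]
 [0.51394278 0.11003328 0.0605    ]]
[0.47284987 0.18030813 0.183368  ]
[[0.47771886 0.22859269 0.171968  ]
 [0.51808212 0.1724898  0.171968  ]] [0.49790049 0.20054124 0.171968  ]
expected plate edge mid [0.49733399 0.19764385]
```

```bash
cat > t.py <<'E'
from h import *
c=np.array([.5230,.1402]);th=np.radians(35.2);y=np.array([-np.sin(th),np.cos(th)]);x=np.array([y[1],-y[0]])
def at(yy,z,n=10): plan([*(c-.0187*x+yy*y),z],35.2,n)
def own():
    s=status.sense();d=s['tcp_pos'][:2]-c;print('own',d@x,d@y,'z',s['tcp_pos'][2],'F',s['contact_force'],'M',s['moment'],np.degrees(s['tcp_rot']),s['opening'],s['t'])
E
python3 - <<'E'
from t import *
own();at(.055,.130,8)
E
```

```text
own -0.017860307164365676 0.06168230797615887 z 0.18336799718418897 F [ 0.37100736 -0.33044033 -2.87046804] M [-0.04237298 -0.01846739  0.01797838] [-1.79970737e+02  6.60245747e-02  3.53938214e+01] 0.2993815499501535 6.85
[-0.002  0.017  0.133] [-0.001  0.002  0.005]
[-0.002  0.017  0.133] [-0.001  0.002  0.005]
[-0.002  0.017  0.133] [-0.001  0.002  0.005]
[-0.002  0.017  0.133] [-0.001  0.002  0.005]
[-0.002  0.017  0.133] [-0.001  0.002  0.005]
[-0.002  0.017  0.133] [-0.001  0.002  0.005]
[-0.002  0.017  0.133] [-0.001  0.002  0.005]
[-0.002  0.017  0.133] [-0.001  0.002  0.005]
at [0.4728 0.1803 0.1834] [-1.7997e+02  7.0000e-02  3.5390e+01] F [ 0.4 -0.3 -2.9] op 0.299 t 6.85
```

Request:
move_arm(series=[{"linear": [-0.002, 0.02, 0.2], "rot": [0, 0, 0.005], "jaw": 0}, {"linear": [-0.002, 0.02, 0.2], "rot": [0, 0, 0.005], "jaw": 0}, {"linear": [-0.002, 0.02, 0.2], "rot": [0, 0, 0.005], "jaw": 0}, {"linear": [-0.002, 0.02, 0.2], "rot": [0, 0, 0.005], "jaw": 0}, {"linear": [-0.002, 0.02, 0.15], "rot": [0, 0, 0.005], "jaw": 0}, {"linear": [-0.002, 0.02, 0.11], "rot": [0, 0, 0.005], "jaw": 0}, {"linear": [-0.002, 0.013, 0], "rot": [0, 0, 0.005], "jaw": 0}, {"linear": [0, 0, 0], "rot": [0, 0, 0.005], "jaw": 0}, {"linear": [0, 0, 0], "rot": [0, 0, 0], "jaw": 0}, {"linear": [0, 0, 0], "rot": [0, 0, 0], "jaw": 0}])

```text
t: 8.1
tcp_pos: [0.4766, 0.1738, 0.1312]
tcp_rot: [3.141, -0.0, 0.613]
contact_force: [-0.3, 0.0, -4.2]
opening: 0.291
```

Request:
move_arm(series=[{"linear": [0, 0, 0.02], "rot": [0, 0, 0], "jaw": 0}, {"linear": [0, 0, 0.02], "rot": [0, 0, 0], "jaw": 0}, {"linear": [0, 0, 0.02], "rot": [0, 0, 0], "jaw": 0}, {"linear": [0, 0, 0.02], "rot": [0, 0, 0], "jaw": 0}, {"linear": [0, 0, 0.02], "rot": [0, 0, 0], "jaw": 0}, {"linear": [0, 0, 0], "rot": [0, 0, 0], "jaw": 0}, {"linear": [0, 0, 0], "rot": [0, 0, 0], "jaw": 0}, {"linear": [0, 0, 0], "rot": [0, 0, 0], "jaw": 0}, {"linear": [0, 0, 0], "rot": [0, 0, 0], "jaw": 0}, {"linear": [0, 0, 0], "rot": [0, 0, 0], "jaw": 0}])

```text
t: 9.35
tcp_pos: [0.4767, 0.1737, 0.1261]
tcp_rot: [3.141, -0.0, 0.613]
contact_force: [-2.2, -0.9, 5.2]
opening: 0.291
```

```bash
python3 -c "
from t import *
own()"
```

```text
own -0.018527184103679005 0.05404997425129167 z 0.1260729707907599 F [-2.15787582 -0.92485244  5.17133214] M [-0.19883019  0.17669713 -0.00070154] [ 1.79990310e+02 -1.55829070e-02  3.51009863e+01] 0.29143644844890776 9.35
```

Request:
move_arm(series=[{"linear": [0, 0, 0.02], "rot": [0, 0, 0], "jaw": 0}, {"linear": [0, 0, 0.02], "rot": [0, 0, 0], "jaw": 0}, {"linear": [0, 0, 0.02], "rot": [0, 0, 0], "jaw": 0}, {"linear": [0, 0, 0], "rot": [0, 0, 0], "jaw": 0}, {"linear": [0, 0, 0], "rot": [0, 0, 0], "jaw": 0}, {"linear": [0, 0, 0], "rot": [0, 0, 0], "jaw": 0}, {"linear": [0, 0, 0], "rot": [0, 0, 0], "jaw": 0}, {"linear": [0, 0, 0], "rot": [0, 0, 0], "jaw": 0}, {"linear": [0, 0, 0], "rot": [0, 0, 0], "jaw": 0}, {"linear": [0, 0, 0], "rot": [0, 0, 0], "jaw": 0}])

```text
t: 10.6
tcp_pos: [0.4769, 0.1737, 0.1239]
tcp_rot: [3.141, -0.001, 0.613]
contact_force: [-2.5, -1.0, 13.0]
opening: 0.294
```

```bash
python3 -c "
from t import *
own()"
```

```text
own -0.018394946121834947 0.05397963676134379 z 0.12386703017401543 F [-2.4957456  -1.01213153 13.01387832] M [-0.39477829  0.65934518 -0.01259497] [ 1.79958513e+02 -6.25704049e-02  3.51067118e+01] 0.29449728980138823 10.6
```

Request:
move_arm(series=[{"linear": [0, 0.04, 0.005], "rot": [0, 0, 0], "jaw": 0}, {"linear": [0, 0.08, 0.005], "rot": [0, 0, 0], "jaw": 0}, {"linear": [0, 0.08, 0], "rot": [0, 0, 0], "jaw": 0}, {"linear": [0, 0.08, 0], "rot": [0, 0, 0], "jaw": 0}, {"linear": [0, 0.08, 0], "rot": [0, 0, 0], "jaw": 0}, {"linear": [0, 0.08, 0], "rot": [0, 0, 0], "jaw": 0}, {"linear": [0, 0.08, 0], "rot": [0, 0, 0], "jaw": 0}, {"linear": [0, 0.08, 0], "rot": [0, 0, 0], "jaw": 0}, {"linear": [0, 0, 0], "rot": [0, 0, 0], "jaw": 0}, {"linear": [0, 0, 0], "rot": [0, 0, 0], "jaw": 0}])

```text
t: 11.85
tcp_pos: [0.4942, 0.1493, 0.1238]
tcp_rot: [3.141, -0.002, 0.613]
contact_force: [-3.6, -1.9, 17.8]
opening: 0.291
```

```bash
python3 -c "
from t import *
own()"
```

```text
own -0.018301400436502212 0.024003355019986638 z 0.12383058194167745 F [-3.5780901  -1.94679563 17.83161309] M [-0.23323645  0.85978835 -0.01568078] [ 1.79945840e+02 -9.70377875e-02  3.51068529e+01] 0.2911533512682169 11.85
```

Request:
move_arm(series=[{"linear": [0, 0.08, 0], "rot": [0, 0, 0], "jaw": 0}, {"linear": [0, 0.08, 0], "rot": [0, 0, 0], "jaw": 0}, {"linear": [0, 0.08, 0], "rot": [0, 0, 0], "jaw": 0}, {"linear": [0, 0.08, 0], "rot": [0, 0, 0], "jaw": 0}, {"linear": [0, 0.08, 0], "rot": [0, 0, 0], "jaw": 0}, {"linear": [0, 0.08, 0], "rot": [0, 0, 0], "jaw": 0}, {"linear": [0, 0.08, 0], "rot": [0, 0, 0], "jaw": 0}, {"linear": [0, 0.08, 0], "rot": [0, 0, 0], "jaw": 0}, {"linear": [0, 0.08, 0], "rot": [0, 0, 0], "jaw": 0}, {"linear": [0, 0, 0], "rot": [0, 0, 0], "jaw": 0}])

```text
t: 13.1
tcp_pos: [0.5148, 0.1201, 0.1239]
tcp_rot: [3.142, -0.002, 0.612]
contact_force: [-4.9, 2.3, 16.9]
opening: 0.293
```

```bash
python3 -c "
from t import *
own()"
```

```text
own -0.01825193889647291 -0.01171334568831401 z 0.12386647454289203 F [-4.89017504  2.2990115  16.92908246] M [ 0.22971087  0.88938602 -0.00090128] [ 1.79996230e+02 -1.16450117e-01  3.50934287e+01] 0.29261885944549354 13.1
```

Request:
move_arm(series=[{"linear": [0, 0.09, 0.002], "rot": [0, 0, 0], "jaw": 0}, {"linear": [0, 0.1, 0.002], "rot": [0, 0, 0], "jaw": 0}, {"linear": [0, 0.1, 0], "rot": [0, 0, 0], "jaw": 0}, {"linear": [0, 0.1, 0], "rot": [0, 0, 0], "jaw": 0}, {"linear": [0, 0.1, 0], "rot": [0, 0, 0], "jaw": 0}, {"linear": [0, 0.1, 0], "rot": [0, 0, 0], "jaw": 0}, {"linear": [0, 0.1, 0], "rot": [0, 0, 0], "jaw": 0}, {"linear": [0, 0.1, 0], "rot": [0, 0, 0], "jaw": 0}, {"linear": [0, 0.08, 0], "rot": [0, 0, 0], "jaw": 0}, {"linear": [0, 0, 0], "rot": [0, 0, 0], "jaw": 0}])

```text
t: 14.35
tcp_pos: [0.5407, 0.0837, 0.1238]
tcp_rot: [3.139, -0.003, 0.613]
contact_force: [-2.8, -1.8, 14.4]
opening: 0.294
```

```bash
python3 -c "
from t import *
own()"
```

```text
own -0.018130185371933956 -0.056357238689802955 z 0.12383304632993147 F [-2.78903243 -1.75512973 14.36929455] M [-0.45763951  0.36926441 -0.03012485] [ 1.79847443e+02 -1.50201781e-01  3.50949230e+01] 0.2940748959923653 14.35
```

Request:
move_arm(series=[{"linear": [0, 0, -0.05], "rot": [0, 0, 0], "jaw": 0}, {"linear": [0, 0, -0.15], "rot": [0, 0, 0], "jaw": 0}, {"linear": [0, 0, -0.25], "rot": [0, 0, 0], "jaw": 0}, {"linear": [0, 0, -0.25], "rot": [0, 0, 0], "jaw": 0}, {"linear": [0, 0, -0.25], "rot": [0, 0, 0], "jaw": 0}, {"linear": [0, 0, -0.25], "rot": [0, 0, 0], "jaw": 0}, {"linear": [0, 0, -0.1], "rot": [0, 0, 0], "jaw": 0}, {"linear": [0, 0, 0], "rot": [0, 0, 0], "jaw": 0}, {"linear": [0, 0, 0], "rot": [0, 0, 0], "jaw": 0}, {"linear": [0, 0, 0], "rot": [0, 0, 0], "jaw": 0}])

```text
t: 15.6
tcp_pos: [0.5394, 0.0841, 0.1869]
tcp_rot: [-3.141, 0.001, 0.613]
contact_force: [-0.5, -0.5, -3.3]
opening: 0.295
```

```bash
python3 - <<'E'
from h import *
plan([.490,-.01,.185],-12.9)
E
```

```text
[-0.189  0.097  0.004] [-0.     0.001  0.96 ]
[-0.18   0.113  0.004] [-0.     0.001  0.96 ]
[-0.17   0.127  0.004] [-0.     0.001  0.96 ]
[-0.159  0.141  0.004] [-0.     0.001  0.96 ]
[-0.147  0.154  0.004] [-0.     0.001  0.96 ]
[-0.133  0.166  0.004] [-0.     0.001  0.96 ]
[-0.119  0.176  0.004] [-0.     0.001  0.96 ]
[-0.104  0.186  0.004] [-0.     0.001  0.96 ]
[-0.088  0.194  0.004] [-0.     0.001  0.96 ]
[-0.071  0.2    0.004] [-0.     0.001  0.96 ]
at [0.5394 0.0841 0.1869] [-1.7997e+02  4.0000e-02  3.5100e+01] F [-0.5 -0.5 -3.3] op 0.295 t 15.6
```

Request:
move_arm(series=[{"linear": [-0.19, 0.097, 0], "rot": [0, 0, 0.96], "jaw": 0}, {"linear": [-0.18, 0.113, 0], "rot": [0, 0, 0.96], "jaw": 0}, {"linear": [-0.17, 0.127, 0], "rot": [0, 0, 0.96], "jaw": 0}, {"linear": [-0.16, 0.14, 0], "rot": [0, 0, 0.96], "jaw": 0}, {"linear": [-0.147, 0.154, 0], "rot": [0, 0, 0.96], "jaw": 0}, {"linear": [-0.133, 0.166, 0], "rot": [0, 0, 0.96], "jaw": 0}, {"linear": [-0.12, 0.176, 0], "rot": [0, 0, 0.96], "jaw": 0}, {"linear": [-0.104, 0.186, 0], "rot": [0, 0, 0.96], "jaw": 0}, {"linear": [-0.088, 0.194, 0], "rot": [0, 0, 0.96], "jaw": 0}, {"linear": [-0.07, 0.2, 0], "rot": [0, 0, 0.96], "jaw": 0}])

```text
t: 16.85
tcp_pos: [0.4898, -0.0103, 0.1871]
tcp_rot: [-3.142, 0.0, -0.228]
contact_force: [0.7, 0.1, -2.9]
opening: 0.297
```

```bash
python3 - <<'E'
from h import *
snap('w6','wrist');snap('w6','wrist');snap('s6','scene')
a=cv2.imread('pics/sc0.png')[185:240,345:430];b=cv2.imread('pics/s6.png')[185:240,345:430]
w=cv2.imread('pics/w6.png')[60:300,60:460]
r=lambda m,W,H:cv2.resize(m,(W,H),interpolation=cv2.INTER_CUBIC)
top=np.hstack([r(a,400,259),r(b,400,259)])
cv2.imwrite('pics/m6.png',np.vstack([top,r(w,567,340)[:, :] if 0 else np.hstack([r(w,560,336),np.zeros((336,240,3),np.uint8)])]))
plan([.5085,-.1141,.185],-13.0,6)
E
```

```text
[0.137 0.324 0.007] [-0.     0.     0.005]
[0.137 0.324 0.007] [-0.     0.     0.005]
[0.138 0.324 0.007] [-0.     0.     0.005]
[0.138 0.324 0.007] [-0.     0.     0.005]
[0.138 0.324 0.007] [-0.     0.     0.005]
[0.138 0.324 0.007] [-0.     0.     0.005]
at [ 0.49   -0.0102  0.1872] [-1.7999e+02  1.0000e-02 -1.2860e+01] F [-0.1 -0.2 -2.1] op 0.291 t 17.0
```

View pics/m6.png

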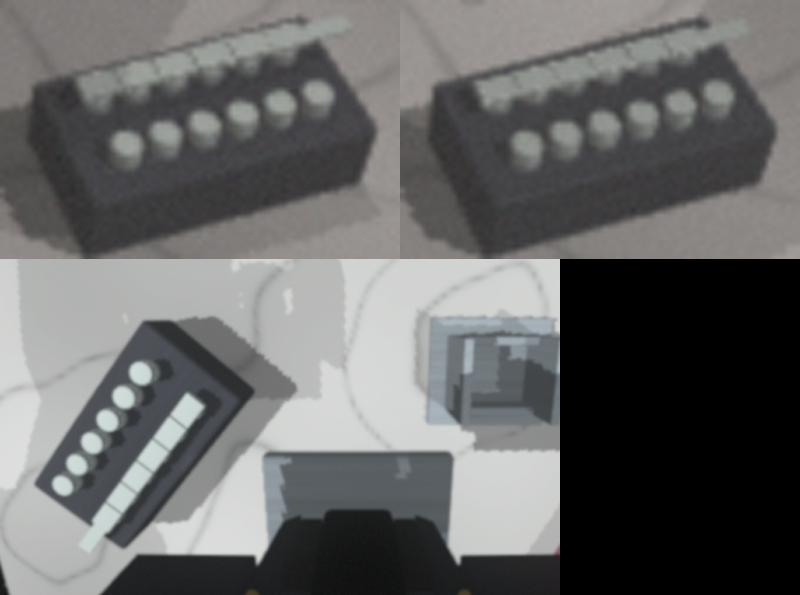

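The caps look evenly lowered (strip now level with the rear caps). I'll do a quick numeric check of the per-cap drop between the two scene pictures.

```bash
python3 - <<'E'
from t import *
g=[cv2.imread(f'pics/{n}.png',0).astype(float) for n in('sc0','s6')]
for i in range(6):
    yy=.05-.02*i; P=[]
    for dy in np.linspace(-.006,.006,7):
        p=c-.018*x+(yy+dy)*y
        a,b=proj('sc0',[[*p,.061],[*p,.057]]); P.append((a,(b-a)/4))   # px per mm
    best=[]
    for im in g:
        zz=np.arange(-15,15,.1)  # mm down from proud top centre
        prof=np.mean([[cv2.getRectSubPix(im.astype(np.float32),(1,1),tuple(map(float,a+v*z)))[0,0] for z in zz] for a,v in P],0)
        best.append(prof)
    k=range(-20,81); e=[np.mean((best[1][90+j:210+j]-best[0][90:210])**2) for j in k]
    print(i+1,'drop mm',k[int(np.argmin(e))]/10,'px/mm',round(float(np.linalg.norm(P[0][1])),2))
E
```

```text
1 drop mm 4.7 px/mm 0.3
2 drop mm 4.5 px/mm 0.29
3 drop mm 5.3 px/mm 0.29
4 drop mm 4.7 px/mm 0.29
5 drop mm 5.0 px/mm 0.29
6 drop mm 2.4 px/mm 0.29
```

Request:
move_arm(series=[{"linear": [0.137, 0.324, 0], "rot": [0, 0, 0], "jaw": 0}, {"linear": [0.137, 0.324, 0], "rot": [0, 0, 0], "jaw": 0}, {"linear": [0.137, 0.324, 0], "rot": [0, 0, 0], "jaw": 0}, {"linear": [0.138, 0.324, 0], "rot": [0, 0, 0], "jaw": 0}, {"linear": [0.138, 0.324, 0], "rot": [0, 0, 0], "jaw": 0}, {"linear": [0.138, 0.324, 0], "rot": [0, 0, 0], "jaw": 0}, {"linear": [0, 0, 0], "rot": [0, 0, 0], "jaw": 0}, {"linear": [0, 0, 0], "rot": [0, 0, 0], "jaw": 0}, {"linear": [0, 0, 0], "rot": [0, 0, 0], "jaw": 0}, {"linear": [0, 0, 0], "rot": [0, 0, 0], "jaw": 0}])

```text
t: 18.25
tcp_pos: [0.5085, -0.1135, 0.1874]
tcp_rot: [-3.142, -0.0, -0.224]
contact_force: [0.2, 0.2, -4.2]
opening: 0.292
```

```bash
python3 - <<'E'
from h import *
snap('s7','scene')
w=cv2.imread('pics/w6.png')[135:265,90:210]
f=lambda n:cv2.resize(cv2.imread('pics/'+n)[188:216,358:388],(300,280),interpolation=cv2.INTER_CUBIC)
cv2.imwrite('pics/m7.png',np.hstack([cv2.resize(w,(480,520),interpolation=cv2.INTER_CUBIC),np.vstack([f('sc0.png')[:260],f('s7.png')[:260]])]))
E
```

```text
(no output)
```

View pics/m7.png

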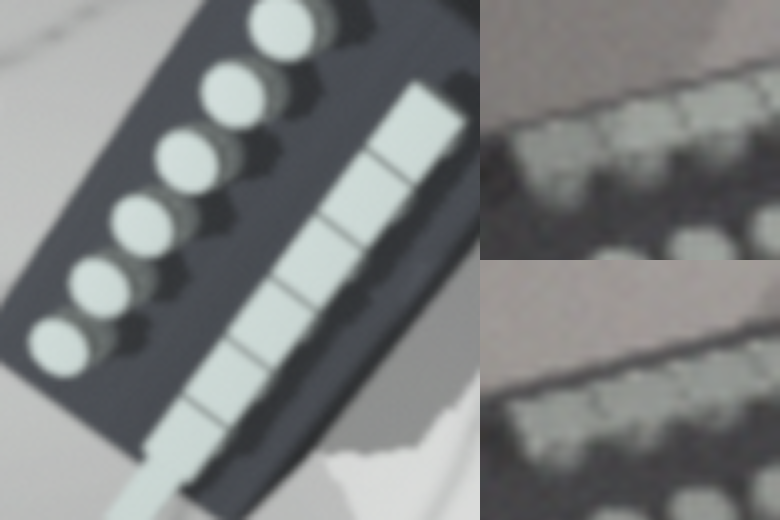

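No step is visible between caps in the close view; both strip edges run straight through cap 6. The 18 N on cap 6 alone at its hard stop agrees with that, and the 2.4 mm reading is below what 0.3 px/mm can resolve. Now I lower the roller into the stand.

```bash
python3 - <<'E'
from h import *
plan([.5084,-.1144,.085],-13.05,8)
E
```

```text
[0.    0.002 0.256] [-0.    -0.     0.005]
[0.    0.002 0.256] [-0.    -0.     0.005]
[0.    0.002 0.256] [-0.    -0.     0.005]
[0.    0.002 0.256] [-0.    -0.     0.005]
[0.    0.002 0.256] [-0.    -0.     0.005]
[0.    0.002 0.256] [-0.    -0.     0.005]
[0.    0.002 0.256] [-0.    -0.     0.005]
[0.    0.002 0.256] [-0.    -0.     0.005]
at [ 0.5086 -0.1136  0.1874] [-180.     -0.    -12.86] F [-0.   0.5 -3. ] op 0.293 t 18.3
```

Request:
move_arm(series=[{"linear": [0, 0.016, 0.256], "rot": [0, 0, 0.04], "jaw": 0}, {"linear": [0, 0, 0.256], "rot": [0, 0, 0], "jaw": 0}, {"linear": [0, 0, 0.256], "rot": [0, 0, 0], "jaw": 0}, {"linear": [0, 0, 0.256], "rot": [0, 0, 0], "jaw": 0}, {"linear": [0, 0, 0.256], "rot": [0, 0, 0], "jaw": 0}, {"linear": [0, 0, 0.256], "rot": [0, 0, 0], "jaw": 0}, {"linear": [0, 0, 0.256], "rot": [0, 0, 0], "jaw": 0}, {"linear": [0, 0, 0.2], "rot": [0, 0, 0], "jaw": 0}, {"linear": [0, 0, 0], "rot": [0, 0, 0], "jaw": 0}, {"linear": [0, 0, 0], "rot": [0, 0, 0], "jaw": 0}])

```text
t: 19.55
tcp_pos: [0.5086, -0.1149, 0.088]
tcp_rot: [3.141, -0.001, -0.229]
contact_force: [-0.3, 0.2, -3.3]
opening: 0.294
```

```bash
python3 -c "
from h import *
plan([.5084,-.1144,.0792],-13.05,4)"
```

```text
[-0.002 -0.002  0.044] [ 0.    -0.002 -0.002]
[-0.002 -0.002  0.044] [ 0.    -0.002 -0.002]
[-0.002 -0.002  0.044] [ 0.    -0.002 -0.002]
[-0.002 -0.002  0.044] [ 0.    -0.002 -0.002]
at [ 0.5086 -0.1149  0.088 ] [ 1.7999e+02 -4.0000e-02 -1.3090e+01] F [-0.3  0.2 -3.3] op 0.294 t 19.55
```

No contact in the well so far. Lower the last 9 mm.

Request:
move_arm(series=[{"linear": [-0.002, -0.005, 0.04], "rot": [0, 0, 0], "jaw": 0}, {"linear": [-0.002, 0, 0.04], "rot": [0, 0, 0], "jaw": 0}, {"linear": [0, 0, 0.04], "rot": [0, 0, 0], "jaw": 0}, {"linear": [0, 0, 0.04], "rot": [0, 0, 0], "jaw": 0}, {"linear": [0, 0, 0.01], "rot": [0, 0, 0], "jaw": 0}, {"linear": [0, 0, 0], "rot": [0, 0, 0], "jaw": 0}, {"linear": [0, 0, 0], "rot": [0, 0, 0], "jaw": 0}, {"linear": [0, 0, 0], "rot": [0, 0, 0], "jaw": 0}, {"linear": [0, 0, 0], "rot": [0, 0, 0], "jaw": 0}, {"linear": [0, 0, 0], "rot": [0, 0, 0], "jaw": 0}])

```text
t: 20.8
tcp_pos: [0.5082, -0.1145, 0.0792]
tcp_rot: [-3.142, -0.0, -0.229]
contact_force: [-0.9, 0.5, -1.7]
opening: 0.293
```

Request:
move_arm(series=[{"linear": [0, 0, 0.01], "rot": [0, 0, 0], "jaw": 0}, {"linear": [0, 0, 0], "rot": [0, 0, 0], "jaw": 0}, {"linear": [0, 0, 0], "rot": [0, 0, 0], "jaw": 0.4}, {"linear": [0, 0, 0], "rot": [0, 0, 0], "jaw": 0.5}, {"linear": [0, 0, 0], "rot": [0, 0, 0], "jaw": 0.6}, {"linear": [0, 0, 0], "rot": [0, 0, 0], "jaw": 0.7}, {"linear": [0, 0, 0], "rot": [0, 0, 0], "jaw": 0.7}, {"linear": [0, 0, 0], "rot": [0, 0, 0], "jaw": 0.7}, {"linear": [0, 0, 0], "rot": [0, 0, 0], "jaw": 0.7}, {"linear": [0, 0, 0], "rot": [0, 0, 0], "jaw": 0.7}])

```text
t: 22.05
tcp_pos: [0.5082, -0.1145, 0.0787]
tcp_rot: [3.142, -0.0, -0.229]
contact_force: [0.1, 0.4, -0.3]
opening: 0.696
```

Request:
move_arm(series=[{"linear": [0, 0, -0.2], "rot": [0, 0, 0], "jaw": 0.7}, {"linear": [0, 0, -0.3], "rot": [0, 0, 0], "jaw": 0.7}, {"linear": [0, 0, -0.3], "rot": [0, 0, 0], "jaw": 0.7}, {"linear": [0, 0, -0.3], "rot": [0, 0, 0], "jaw": 0.7}, {"linear": [0, 0, -0.3], "rot": [0, 0, 0], "jaw": 0.7}, {"linear": [0, 0, -0.3], "rot": [0, 0, 0], "jaw": 0.7}, {"linear": [0, 0, -0.3], "rot": [0, 0, 0], "jaw": 0.7}, {"linear": [0, 0, -0.1], "rot": [0, 0, 0], "jaw": 0.7}, {"linear": [0, 0, 0], "rot": [0, 0, 0], "jaw": 0.7}, {"linear": [0, 0, 0], "rot": [0, 0, 0], "jaw": 0.7}])

```text
t: 23.3
tcp_pos: [0.508, -0.1144, 0.1832]
tcp_rot: [-3.141, 0.001, -0.229]
contact_force: [-0.3, 0.3, 0.5]
opening: 0.699
```

```bash
python3 - <<'E'
from h import *
snap('w8','wrist');snap('s8','scene')
f=lambda n,a,b,c,d:cv2.resize(cv2.imread('pics/'+n+'.png')[b:d,a:c],(390,290),interpolation=cv2.INTER_CUBIC)
cv2.imwrite('pics/m8.png',np.vstack([np.hstack([f('sc0',245,130,345,205),f('s8',245,130,345,205)]),np.hstack([f('w3',220,120,420,270),f('w8',220,120,420,270)])]))
s=status.sense();print(s['tcp_pos'],s['contact_force'],s['t'])
E
```

```text
[ 0.50807106 -0.1144032   0.18322526] [ 0.57805926 -0.00559001  0.53458239] 23.4
```

View pics/m8.png

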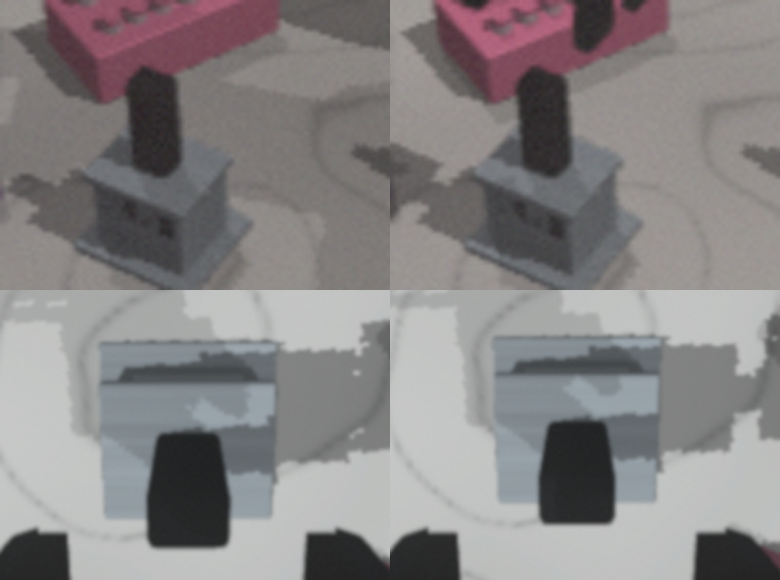

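The roller is back upright in its stand, matching the first picture, and the gripper is clear. I'm handing in.

```bash
python3 -c "
from station import bot
print(bot.close_job())"
```

```text
the job is handed in; nothing more can be done
None
```

The cap strip is rolled down along its full length, and the roller is back upright in its stand with the gripper clear. I handed the job in at about 23.4 s of the 64 s allowed.

- **Rolling:** I pressed at the pull-tab end and rolled about 110 mm to the far end, from own y +54 mm to -56 mm. The net push was about 17–22 N, and the roller height stayed constant (TCP z 0.1238–0.1239 m). Only the roller wheel was lowered onto the strip.
- **Caps:** The scene pictures before and after show drops of about 4.5–5.3 mm for caps 1–5, but only 2.4 mm for cap 6. At 0.3 px/mm that method is rough; it even reads more than the 4 mm of travel.
- **Cap 6:** I judged it seated for two reasons: the wheel pressed it alone with about 18 N at the same height as the others, and the wrist picture shows straight strip edges with no step. I did not roll over it a second time.
- **Roller:** The last pictures match the first ones in position and tilt, and the wrist force after release was near zero. I did not check the other bench things separately at the end.

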